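# Make the tub caddy ready to carry

## Task

Make the tub caddy ready to carry: nest the loose tub upright inside the larger tub that stands in the caddy and let go of it, then press the carrying bar down across the top until it snaps fully home under the sprung jaws of both fork clips. The larger tub must stay seated in the caddy, and the other things on the worktop are to be left where they are.

Things in the scene. Friction and masses are not known exactly. Their poses are not given: they have to be found in the camera images.
- caddy: fixed caddy: wooden base 220 x 130 x 10 mm with a locating ring (inner diameter 116, top at z = 18 mm) for the larger tub, and two uprights at x = -95 and +95 mm, each topped by a grey fork clip, 16 mm wide along x. Origin: centre of its underside, on the worktop; x runs from upright to upright
- seat_mid (a point): point midway between the clips, on the bar axis when fully seated (172 mm above the worktop); axes as the caddy's. Each clip has a fixed tine on the -y side and a sprung jaw on the +y side; the mouth is about 35 mm wide at the top (z = 207 mm) and narrows to 12 mm between tine and jaw nose (z = 182 mm). Either way round fits
- jaw_a (a joint): sprung jaw of the clip at the caddy's x = -95 mm: 0 = closed, grows as it is pushed outward (about 0.12 lets the rod pass); springs back by itself. Pressing the bar past both jaws takes about 10 to 20 N in all
- jaw_b (a joint): the same for the clip at x = +95 mm
- bar: loose carrying bar lying on the worktop, 250 mm long, about 120 g: steel rod of 16 mm diameter, wooden grip sleeve (24 mm diameter, 90 mm long) round its middle, a square block 28 x 28 x 14 mm at either end (inner faces 222 mm apart, they go outside the clips). Origin: under its centre on the worktop; x along the bar; axis 14 mm above the origin
- bar_mid (a point): centre of the bar, on its axis; axes as the bar's
- large_tub: the larger plastic tub, rim diameter 138, foot diameter 110, height 125 mm, open at the top, standing loose in the caddy's ring between the uprights. Origin: centre of its foot; z up
- small_tub: the loose tub, rim diameter 130, foot diameter 104, height 128 mm, wall about 3 mm, open at the top, standing upright on the worktop. Origin: centre of its foot; z up. Pinch its rim from above, one finger inside. Nested, its foot is about 10 to 20 mm above the larger tub's foot and its rim stands a little above the larger one's
- spice_jar: bystander: spice jar, 44 mm diameter, 105 mm tall, close to the loose tub; origin under its centre
- sachet: bystander: flat sachet 48 x 68 x 10 mm close to the loose tub; origin under its centre
- salt: bystander: salt shaker, 44 mm diameter, 90 mm tall; origin under its centre
- spoon: bystander: teaspoon, 130 x 27 x 11 mm, along its x; origin under its centre
- pen: bystander: marker pen, 17 x 135 x 16 mm, along its y; origin under its centre
- tablets: bystander: tablet bottle, 48 mm diameter, 80 mm tall; origin under its centre

How it is judged:
On the way, in this order (a step that is already met when the one before it is completed fails the run):
1. the loose tub is nested upright in the larger tub in the caddy and released, while the bar still lies aside (horizontal distance between small_tub and large_tub below 0.01 m and z of small_tub in the frame of large_tub below 0.03 m and angle between the z axis of small_tub and the z axis of large_tub, either way round below 0.1 rad and horizontal distance between large_tub and caddy below 0.01 m and z of large_tub in the frame of caddy below 0.016 m and angle between large_tub's own z axis and vertical below 0.06 rad and contact force between the fingers and small_tub below 0.1 N and height (world z) of bar_mid below 0.1 m), for 0.2 s.
2. the bar sits down in both clips with the jaws closed over it (x of bar_mid in the frame of caddy between -0.012 and 0.012 m and y of bar_mid in the frame of caddy between -0.005 and 0.005 m and z of bar_mid in the frame of caddy between 0.168 and 0.176 m and angle between the x axis of bar and the x axis of caddy, either way round below 0.035 rad and value of joint each of jaw_a, jaw_b below 0.04 rad), for 0.2 s.
At the end, for the whole second after the job is handed in: Tubs nested (axes within 10 mm, foot under 30 mm above the large one's, within 0.1 rad), the large one seated upright in the caddy ring (10 mm, 0.06 rad); bar in both clips (axis within 5 mm sideways, 4 mm in height, 12 mm lengthwise, 0.035 rad), both jaws back below 0.04 rad; all at rest (all of step 2 and horizontal distance between small_tub and large_tub below 0.01 m and z of small_tub in the frame of large_tub below 0.03 m and angle between the z axis of small_tub and the z axis of large_tub, either way round below 0.1 rad and horizontal distance between large_tub and caddy below 0.01 m and z of large_tub in the frame of caddy below 0.016 m and angle between large_tub's own z axis and vertical below 0.06 rad and linear speed of each of small_tub, large_tub, bar below 0.02 m/s); the robot touches nothing.
It fails at once if a bystander is moved by more than 30 mm (distance of any of spice_jar, sachet, salt, spoon, pen, tablets from where it was at the start of the episode above 0.03 m).
It also fails if it takes over 61 s, if anything falls off the work surface, if the arm or the gripper's body presses on something with over 40 N, if the wrist force passes 120 N, or if a joint passes its speed limit or range.

## Robot

A 6-joint arm with a two-finger parallel gripper is mounted at the origin on a cart in front of the work surface, level with it; the furniture and walls round the work are solid. World frame = base frame: x ahead of the robot, y to its left, z up, the work surface at z = 0. Lengths are in m, angles in rad, forces in N, time in s.
With the tool pointing down it reaches from about 0.35 to 0.95 m from the base axis. Payload 17.4 kg.
Tool frame: the origin (TCP) lies between the finger pads; the fingertips stand 17 mm ahead of it and the grasp point (between the pads) lies 2 mm behind it; z points along the fingers, y is the line along which they close (so a half turn about z gives the same grasp; the last joint's range is limited). The gripper opens to 93 mm and grips with 3 to 60 N. Pads are 15 mm wide; open, the fingers measure 128 mm over their backs; the gripper's body (75 mm by 188 mm) begins 65 mm behind the grasp point.
Start: joints at [1.287, 0.116, 1.442, -0, 1.584, -0.038], TCP at [0.164, 0.655, 0.197] pointing down, gripper open.
Joint ranges: [-2.83, 2.83], [-0.83, 2.19], [0.07, 2.5], [-1.14, 4.28], [0.01, 3], [-2.97, 2.97]. Speed limits (rad/s): [1.89, 1.89, 2.22, 3.14, 3.14, 3.14].

## Interface

Orientations are given as a rotation vector (axis times angle).
In Python, from bench import * gives the robot as it stands. Calls block until the motion is done:
- move_to(position, orientation): joint-space move of the TCP to a pose.
- servo_line(position, orientation=None, rate=0.15, until_force=None): straight line of the TCP; orientation=None keeps the orientation; rate is the mean speed in m/s. With until_force (N) it stops when the force on the tool has changed by that much, and returns True; else False.
- set_joints(angles): joint-space move.
- open_gripper() and grab(newtons=None): open the fingers fully, or close them until they stop; newtons is the grip in N (None keeps the last).
- wait(seconds).
- inverse_kinematics(position, orientation): joint angles nearest the present ones, or None.
- get_obs(): the state.
- grab_frame(name): name is "scene" or "side" or "wrist"; returns a dict with "image" (420x560x3 uint8, red, green, blue), "z_map" (420x560 float32, m along the optical axis (not along the pixel's ray), 0 where there is no reading), "mtx" (3x3 intrinsics, pixels), "k1" (the pictures are not rectified: a ray, as slopes to the right and down, at radius r is drawn at 1 + k1 r^2 times it, then the intrinsics apply), "pose" (4x4, takes a point from camera to world coordinates); the wrist camera has in their place "tool_from_camera" (4x4, takes a point from camera to tool coordinates, whose origin is the TCP and whose axes are the flange's). Camera axes: x right, y up, looking along -z (the intrinsics and any distortion apply to the point x, -y, -z); pixel columns grow to the right and rows downward; lengths in m; the calibration is good to about 2 mm. A picture is of the moment at which its call begins: read the wrist's pose just before it.
A pose or a line that the arm cannot do raises PlanningError and nothing moves.
- close_job(): hands the job in; it is judged then, once.
Trained networks look in a picture, given as the dict that the camera call returned (one of the last four; its "shot" number tells which), for a name from the list of things; names that differ only in an ending like _2 or _b are one class to them, and where a whole thing is asked for, a point or a joint stands for the part that bears it (a point fixed in the world has none). Each returns a list of dicts, best first, with "conf" (0 to 1); they miss things now and then, are a little off and sometimes report something else, mostly with a low value. They report only what shows in the picture. A call takes as long as a camera call.
- spot_in(picture, name): "extent" ([left, top, width, height] in pixels, round what is visible of it).
The state is a dict: "time_s": time; "joints": joint angles; "joint_vel": joint speeds; "effort": joint torques, N m; "tcp_pos": TCP position; "orientation": TCP orientation; "ft_force": force on the tool from outside, world axes, zero at the start; "wrist_torque": the same for the moment, N m; "width": finger opening in m; "gripper_force": force on a finger pad.
Only numpy, scipy, OpenCV 4.12 (cv2) and the standard library are available. Lean on these libraries where they do the work, as an engineer would, in place of code of your own. Each camera call takes 0.05 s, during which the arm holds its last target. There are 200 camera calls.

## Working session

There is one attempt and no reset: what is moved stays moved. The work goes in short steps, each a Python script; the robot and the scene stay as the last script left them, time stands still between calls to the robot, and variables do not carry over. Pictures are saved under pics/ and viewed, at most 10 in all, crops included, and the job is handed in when it is done.

```bash
mkdir -p pics; ls; cat > h.py <<'E'
from bench import *
import numpy as np, cv2
from scipy.spatial.transform import Rotation as R
def cloud(f,pose=None):
    "world xyz image (420x560x3), nan without reading"
    K=f["mtx"]; z=f["z_map"].astype(float); h,w=z.shape
    u,v=np.meshgrid(np.arange(w),np.arange(h))
    p=np.stack([u,v],-1).reshape(-1,1,2).astype(float)
    s=cv2.undistortPoints(p,np.array(K,float),np.array([f["k1"],0,0,0.])).reshape(h,w,2)
    P=np.stack([s[...,0]*z,-s[...,1]*z,-z],-1); P[z<=0]=np.nan
    T=np.array(f["pose"]) if pose is None else pose
    return P@T[:3,:3].T+T[:3,3]
def wrist():
    o=get_obs(); f=grab_frame("wrist"); T=np.eye(4)
    T[:3,:3]=R.from_rotvec(o["orientation"]).as_matrix(); T[:3,3]=o["tcp_pos"]
    return f,cloud(f,T@np.array(f["tool_from_camera"]))
def save(f,n): cv2.imwrite(f"pics/{n}.png",f["image"][...,::-1])
def down(a):
    "tool down, closing axis (tool y) at world angle a"
    y=np.array([np.cos(a),np.sin(a),0]); z=np.array([0,0,-1.]); x=np.cross(y,z)
    return R.from_matrix(np.stack([x,y,z],1)).as_rotvec()
E
cat > look.py <<'E'
from h import *
names="caddy bar large_tub small_tub spice_jar sachet salt spoon pen tablets".split()
for cam in ("scene","side"):
    f=grab_frame(cam); save(f,cam); P=cloud(f); np.save(cam,P); np.save(cam+"_im",f["image"])
    print(cam,np.round(np.array(f["pose"])[:3,3],2))
    for n in names:
        for d in spot_in(f,n)[:2]:
            l,t,w,h=[int(round(x)) for x in d["extent"]]
            Q=P[t:t+h,l:l+w].reshape(-1,3); Q=Q[Q[:,2]>0.006]
            if len(Q)==0: print(n,d,"-");continue
            print(n,round(d["conf"],2),[l,t,w,h],"med",np.round(np.nanmedian(Q,0),3),"lo",np.round(np.nanpercentile(Q,3,0),3),"hi",np.round(np.nanpercentile(Q,97,0),3))
o=get_obs();print(o["time_s"],o["tcp_pos"],o["orientation"],o["width"])
E
python3 look.py; python3 -c "
import cv2,numpy as np
" 
```

```text
pics
scene [-0.28 -0.22  0.57]
caddy 0.89 [136, 172, 98, 126] med [0.5   0.241 0.066] lo [0.406 0.162 0.008] hi [0.91  0.535 0.183]
bar 0.6 [254, 237, 42, 66] med [0.495 0.003 0.02 ] lo [ 0.402 -0.009  0.009] hi [0.639 0.019 0.027]
large_tub 0.85 [149, 200, 60, 72] med [0.463 0.225 0.093] lo [0.409 0.164 0.014] hi [0.568 0.289 0.135]
large_tub 0.71 [253, 233, 43, 68] med [0.498 0.003 0.021] lo [ 0.402 -0.009  0.009] hi [0.64  0.02  0.027]
small_tub 0.96 [348, 218, 61, 80] med [ 0.49  -0.217  0.085] lo [ 0.464 -0.273  0.013] hi [ 0.776 -0.159  0.126]
small_tub 0.32 [400, 214, 18, 31] med [ 0.715 -0.286  0.063] lo [ 0.518 -0.31   0.013] hi [ 0.776 -0.264  0.127]
spice_jar 0.6 [360, 219, 10, 2] med [ 0.623 -0.183  0.105] lo [ 0.58  -0.193  0.103] hi [ 0.632 -0.172  0.127]
sachet 0.68 [358, 300, 35, 23] med [ 0.423 -0.228  0.008] lo [ 0.404 -0.254  0.006] hi [ 0.445 -0.2    0.011]
salt 0.6 [291, 204, 15, 32] med [ 0.692 -0.012  0.048] lo [ 0.685 -0.026  0.009] hi [0.706 0.006 0.087]
spoon 0.7 [174, 293, 26, 22] med [0.35  0.163 0.009] lo [0.317 0.158 0.006] hi [0.38  0.167 0.012]
pen 0.9
[... 1117 characters left out ...]
 med [0.703 0.003 0.055] lo [ 0.689 -0.014  0.01 ] hi [0.724 0.01  0.088]
salt 0.22 [309, 308, 13, 17] med [0.418 0.271 0.164] lo [0.406 0.199 0.01 ] hi [0.429 0.277 0.205]
spoon 0.62 [326, 311, 54, 14] med [0.324 0.163 0.009] lo [0.279 0.156 0.006] hi [0.382 0.176 0.014]
spoon 0.62 [230, 235, 98, 30] med [0.536 0.01  0.022] lo [ 0.411 -0.005  0.009] hi [0.646 0.182 0.198]
pen 0.45 [352, 189, 8, 40] med [ 0.345 -0.158  0.014] lo [ 0.336 -0.221  0.009] hi [ 0.354 -0.098  0.019]
tablets 0.71 [220, 138, 16, 29] med [ 0.732 -0.278  0.056] lo [ 0.713 -0.379  0.009] hi [ 0.752 -0.267  0.084]
1.1 [0.16425059 0.65472953 0.19687534] [-3.85086369e-01 -3.11786777e+00 -6.72291103e-05] 0.0927743270821564
```

```bash
cat > fit.py <<'E'
import numpy as np, cv2
from scipy.optimize import least_squares
P=[np.load(c+".npy").reshape(-1,3) for c in ("scene","side")]
def box(A,x0,x1,y0,y1,z0,z1):
    return A[(A[:,0]>x0)&(A[:,0]<x1)&(A[:,1]>y0)&(A[:,1]<y1)&(A[:,2]>z0)&(A[:,2]<z1)]
def circ(Q,r):
    s=least_squares(lambda c:np.hypot(Q[:,0]-c[0],Q[:,1]-c[1])-r,Q[:,:2].mean(0),loss="soft_l1",f_scale=.002)
    return np.round(s.x,4),len(Q),np.round(np.median(np.abs(s.fun)),4)
for A in P:
    print("small",circ(box(A,.44,.6,-.32,-.14,.118,.135),.064),"large",circ(box(A,.43,.58,.14,.30,.125,.15),.068))
    for x0,x1 in((.38,.46),(.54,.64)):
        Q=box(A,x0,x1,.1,.35,.15,.25); print("clip",len(Q),np.round(Q.min(0),3),np.round(Q.max(0),3),np.round(np.median(Q,0),3))
    Q=box(A,.36,.68,-.05,.06,.008,.04); print("bar",len(Q),np.round(Q.min(0),3),np.round(Q.max(0),3),cv2.fitLine(Q[:,:2].astype(np.float32),cv2.DIST_HUBER,0,.01,.01).ravel())
    Q=box(A,.36,.66,.1,.35,.008,.0125); print("base",len(Q),cv2.minAreaRect(Q[:,:2].astype(np.float32)))
E
python3 fit.py
python3 - <<'E'
import cv2
a=cv2.imread("pics/scene.png")[190:350,120:440];b=cv2.imread("pics/side.png")[120:390,190:400]
a=cv2.resize(a,(480,240));b=cv2.resize(b,(315,405))
import numpy as np
c=np.zeros((405,800,3),np.uint8);c[:240,:480]=a;c[:,485:]=b
cv2.imwrite("pics/both.png",c)
E
```

```text
small (array([ 0.5245, -0.2152]), 528, np.float64(0.0014)) large (array([0.5036, 0.2261]), 488, np.float64(0.0016))
clip 390 [0.4   0.234 0.15 ] [0.429 0.282 0.207] [0.412 0.263 0.179]
clip 276 [0.581 0.172 0.15 ] [0.611 0.217 0.206] [0.592 0.199 0.178]
bar 671 [ 0.4   -0.016  0.008] [0.65  0.025 0.029] [ 0.9979866  -0.06342508  0.4755198   0.00479847]
base 889 ((0.4786660671234131, 0.23676560819149017), (0.19542983174324036, 0.24846892058849335), 86.39436340332031)
small (array([ 0.5267, -0.2142]), 344, np.float64(0.0015)) large (array([0.5048, 0.2271]), 533, np.float64(0.0016))
clip 267 [0.402 0.234 0.152] [0.43  0.279 0.21 ] [0.415 0.255 0.184]
clip 261 [0.583 0.174 0.15 ] [0.609 0.219 0.21 ] [0.594 0.199 0.18 ]
bar 768 [ 0.403 -0.014  0.008] [0.653 0.026 0.033] [ 0.9981988  -0.05999281  0.56862324  0.00769203]
base 1485 ((0.5079600214958191, 0.24954959750175476), (0.19618451595306396, 0.29671934247016907), 89.21849060058594)
```

View pics/both.png

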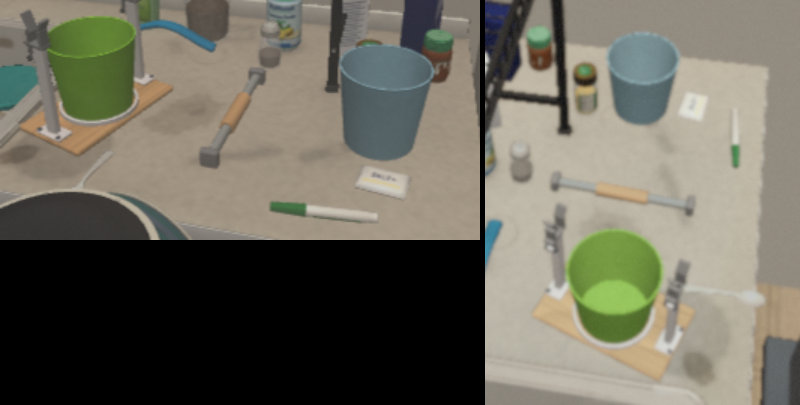

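```bash
python3 - <<'E'
import numpy as np
from fit import *
Q=np.concatenate(P); Q=box(Q,.25,1.0,-.5,.6,.14,1.)
k=np.round(Q[:,:2]/.04).astype(int)
for c in np.unique(k,axis=0):
    m=(k==c).all(1)
    if m.sum()>8: print(c*.04,m.sum(),np.round(Q[m,2].min(),2),np.round(Q[m,2].max(),2))
E
```

```text
small (array([ 0.5245, -0.2152]), 528, np.float64(0.0014)) large (array([0.5036, 0.2261]), 488, np.float64(0.0016))
clip 390 [0.4   0.234 0.15 ] [0.429 0.282 0.207] [0.412 0.263 0.179]
clip 276 [0.581 0.172 0.15 ] [0.611 0.217 0.206] [0.592 0.199 0.178]
bar 671 [ 0.4   -0.016  0.008] [0.65  0.025 0.029] [ 0.9979866  -0.06342508  0.4755198   0.00479847]
base 889 ((0.4786660671234131, 0.23676560819149017), (0.19542983174324036, 0.24846892058849335), 86.39436340332031)
small (array([ 0.5267, -0.2142]), 344, np.float64(0.0015)) large (array([0.5048, 0.2271]), 533, np.float64(0.0016))
clip 267 [0.402 0.234 0.152] [0.43  0.279 0.21 ] [0.415 0.255 0.184]
clip 261 [0.583 0.174 0.15 ] [0.609 0.219 0.21 ] [0.594 0.199 0.18 ]
bar 768 [ 0.403 -0.014  0.008] [0.653 0.026 0.033] [ 0.9981988  -0.05999281  0.56862324  0.00769203]
base 1485 ((0.5079600214958191, 0.24954959750175476), (0.19618451595306396, 0.29671934247016907), 89.21849060058594)
[ 0.24 -0.4 ] 1263 0.14 0.51
[ 0.28 -0.4 ] 5007 0.14 0.55
[ 0.28 -0.36] 20 0.14 0.48
[ 0.32 -0.4 ] 4751 0.14 0.56
[ 0.32 -0.36] 19 0.16 0.47
[ 0.36 -0.4 ] 42
[... 5381 characters left out ...]
12] 395 0.23 0.56
[0.96 0.16] 116 0.23 0.4
[0.96 0.2 ] 397 0.23 0.41
[0.96 0.24] 240 0.4 0.41
[0.96 0.28] 275 0.23 0.41
[0.96 0.32] 178 0.23 0.32
[0.96 0.36] 32 0.23 0.32
[0.96 0.4 ] 231 0.23 0.32
[0.96 0.48] 39 0.23 0.32
[0.96 0.52] 278 0.23 0.33
[0.96 0.56] 258 0.23 0.33
[0.96 0.6 ] 39 0.23 0.33
[ 1.   -0.28] 82 0.23 0.55
[ 1.   -0.24] 29 0.23 0.23
[ 1.  -0.2] 23 0.23 0.23
[ 1.   -0.16] 29 0.23 0.32
[ 1.   -0.12] 17 0.31 0.32
[ 1.   -0.04] 25 0.23 0.29
[1. 0.] 21 0.28 0.29
[1.   0.04] 20 0.23 0.23
[1.  0.2] 46 0.23 0.41
[1.   0.24] 157 0.4 0.41
[1.   0.28] 72 0.23 0.41
[1.   0.32] 23 0.23 0.32
[1.   0.36] 44 0.31 0.32
[1.  0.4] 13 0.23 0.32
[1.   0.44] 42 0.31 0.32
[1.   0.48] 18 0.31 0.32
```

```bash
python3 - <<'E'
from h import *
o=get_obs()
for n,p,a in(("see",(.47,.19,.38),1.238),("pick",(.504,-.154,.2),1.9),("place",(.525,.287,.35),1.238),("bar",(.527,.006,.1),1.509)):
    for s in (0,np.pi):
        j=inverse_kinematics(np.array(p),down(a+s)); print(n,s>0,None if j is None else np.round(j,2))
p=np.array(o["tcp_pos"]); p[2]=.40
servo_line(p,rate=.3)
j=[inverse_kinematics(np.array([.48,.21,.40]),down(1.238+s)) for s in(0,np.pi)]
s=int(np.argmin([9 if q is None else abs(q[5]) for q in j])); print("use",s)
move_to(np.array([.48,.21,.40]),down(1.238+s*np.pi))
f,P=wrist(); save(f,"w1"); np.save("w1",P)
Q=P.reshape(-1,3);Q=Q[(Q[:,2]>.15)&(Q[:,2]<.23)&(np.hypot(Q[:,0]-.504,Q[:,1]-.226)<.13)]
print(len(Q)); np.save("w1clip",Q)
print(get_obs()["time_s"])
E
```

```text
see False [ 0.33 -0.24  1.48 -0.    1.89 -0.9 ]
see True [ 0.33 -0.24  1.48 -0.    1.89  2.24]
pick False [-0.34 -0.21  1.75 -0.    1.6  -2.24]
pick True [-0.34 -0.21  1.75 -0.    1.6   0.9 ]
place False [ 0.46 -0.05  1.37 -0.    1.83 -0.78]
place True [ 0.46 -0.05  1.37 -0.    1.83  2.36]
bar False [-0.04 -0.17  1.88 -0.    1.43 -1.55]
bar True [-0.04 -0.17  1.88 -0.    1.43  1.6 ]
use 0
933
3.9417
```

View pics/w1.png

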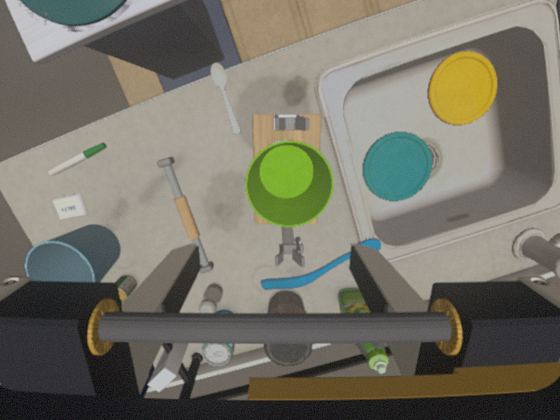

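The wrist view shows the green tub at (289,183), with the clips at (289,122) and (290,250) in line across it. The bar lies at (187,215), the blue tub at left (62,262), and a sink edge to the right.

```bash
python3 - <<'E'
import numpy as np
from scipy.spatial.transform import Rotation
A={"w":np.load("w1clip.npy")}
for c in("scene","side"):
    Q=np.load(c+".npy").reshape(-1,3); A[c]=Q[(Q[:,2]>.15)&(Q[:,2]<.23)&(np.hypot(Q[:,0]-.504,Q[:,1]-.226)<.13)]
for c,Q in A.items():
    H=Q[Q[:,2]>.165]
    cl=[H[H[:,0]<.5],H[H[:,0]>.5]]
    m=[(h[:,:2].min(0)+h[:,:2].max(0))/2 for h in cl]; d=m[1]-m[0]; yaw=np.arctan2(d[1],d[0]); cen=(m[0]+m[1])/2
    print(c,"cen",cen.round(4),"len",np.hypot(*d).round(4),"yaw",yaw.round(3))
    Rm=np.array([[np.cos(-.333),-np.sin(-.333)],[np.sin(-.333),np.cos(-.333)]])
    for h in cl:
        L=(h[:,:2]-[.504,.2265])@Rm
        print("  x",L[:,0].min().round(3),L[:,0].max().round(3))
        for z0 in np.arange(.165,.21,.009):
            s=(h[:,2]>=z0)&(h[:,2]<z0+.009); y=np.sort(L[s,1])
            if len(y)>3: 
                i=np.argmax(np.diff(y)); print("   z%.3f n%d y %.3f..%.3f gap %.3f-%.3f"%(z0,len(y),y[0],y[-1],y[i],y[i+1]))
E
```

```text
w cen [0.504  0.2251] len 0.1887 yaw -0.33
  x -0.102 -0.086
   z0.165 n4 y -0.008..0.003 gap -0.008--0.001
   z0.174 n5 y 0.004..0.004 gap 0.004-0.004
   z0.183 n75 y -0.012..0.009 gap -0.009-0.004
   z0.192 n109 y -0.022..0.014 gap -0.012-0.007
   z0.201 n139 y -0.022..0.019 gap -0.017-0.012
  x 0.086 0.103
   z0.165 n18 y -0.014..0.016 gap -0.009-0.012
   z0.174 n36 y -0.014..0.016 gap -0.010-0.004
   z0.183 n74 y -0.016..0.016 gap -0.010-0.004
   z0.192 n77 y -0.019..0.016 gap -0.011-0.009
   z0.201 n102 y -0.022..0.020 gap -0.017-0.013
scene cen [0.5052 0.2248] len 0.1918 yaw -0.33
  x -0.104 -0.084
   z0.165 n58 y -0.018..0.016 gap -0.009-0.010
   z0.174 n55 y -0.017..0.018 gap -0.009-0.004
   z0.183 n67 y -0.017..0.016 gap -0.012-0.003
   z0.192 n62 y -0.022..0.018 gap -0.014-0.010
   z0.201 n37 y -0.024..0.019 gap -0.019-0.013
  x 0.086 0.107
   z0.165 n40 y -0.016..0.016 gap -0.008-0.008
   z0.174 n40 y -0.017..0.017 gap -0.011-0.003
   z0.183 n48 y -0.018..0.016 gap -0.010-0.003
   z0.192 n40 y -0.022..0.017 gap -0.015-0.008
   z0.201 n26 y -0.023..0.019 gap -0.018-0.012
side cen [0.5057 0.2261] len 0.19 yaw -0.324
  x -0.101 -0.085
   z0.165 n40 y -0.013..0.023 gap -0.008-0.014
   z0.174 n33 y -0.012..0.017 gap -0.008-0.009
   z0.183 n60 y -0.015..0.017 gap -0.008-0.006
   z0.192 n39 y -0.019..0.016 gap -0.009-0.010
   z0.201 n44 y -0.023..0.019 gap -0.014-0.014
  x 0.088 0.105
   z0.165 n42 y -0.014..0.022 gap 0.008-0.014
   z0.174 n39 y -0.011..0.018 gap -0.008-0.005
   z0.183 n45 y -0.014..0.018 gap -0.008-0.008
   z0.192 n35 y -0.019..0.016 gap -0.009-0.012
   z0.201 n39 y -0.022..0.021 gap -0.014-0.014
```

```bash
cat >> h.py <<'E'
CAD=np.array([.504,.2258]); YAW=-.33
def rim(c,zrim,a,above=.004,t=.101,r=.0635):
    "TCP pose for pinching a tub rim at world angle a; tool tilted along the wall"
    u=np.array([np.cos(a),np.sin(a),0]); k=np.array([0,0,1.])
    z=-k*np.cos(t)-u*np.sin(t); y=u*np.cos(t)-k*np.sin(t); x=np.cross(y,z)
    p=np.array([c[0],c[1],zrim])+u*r-z*above
    return p,R.from_matrix(np.stack([x,y,z],1)).as_rotvec()
E
python3 - <<'E'
from h import *
p,q=rim((.5256,-.2147),.128,1.9)
move_to(p+[0,0,.12],q)
servo_line(p,q,rate=.12,until_force=15)
print(get_obs()["tcp_pos"]-p)
grab(35); o=get_obs(); print(o["width"],o["gripper_force"],o["ft_force"])
servo_line(p+[0,0,.05],q,rate=.1)
wait(.3); o=get_obs(); print(o["width"],o["gripper_force"],o["ft_force"],o["time_s"])
P=cloud(f:=grab_frame("side")); save(f,"s2")
Q=P[(P[...,2]>.06)&(P[...,0]>.42)&(P[...,0]<.6)&(P[...,1]>-.31)&(P[...,1]<-.16)]
np.save("s2",P); print(Q[:,2].max())
i=f["image"][100:260,180:380]; cv2.imwrite("pics/s2c.png",cv2.resize(i,(600,480))[...,::-1])
E
```

```text
[ 0.00035682 -0.00011374  0.00086564]
0.0005823301054395055 0.0 [-0.50651404 -0.19785128 -0.08044233]
0.0007387689630585597 0.0 [ 0.78970101  0.62222018 -0.73821608] 8.9417
0.5646103258892824
```

View pics/s2c.png

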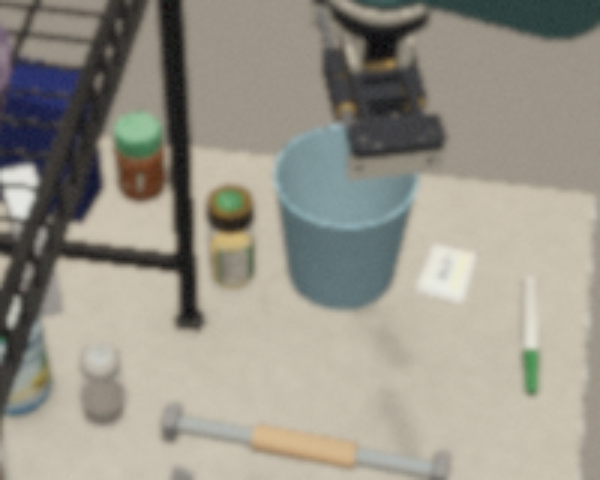

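The grasp missed: the fingers closed to zero above the rim, at crop (395,140). The tub still stands upright at crop (345,215). I'll re-measure the rim height and position.

```bash
python3 - <<'E'
from h import *
from scipy.optimize import least_squares
f,W=wrist(); save(f,"w3")
g=grab_frame("scene"); 
for n,P in(("side",np.load("s2.npy")),("scene",cloud(g)),("w",W)):
    Q=P.reshape(-1,3); Q=Q[(np.hypot(Q[:,0]-.5256,Q[:,1]+.2147)<.09)&(Q[:,2]>.02)&(Q[:,2]<.15)]
    if len(Q)<30: print(n,len(Q)); continue
    h=np.percentile(Q[:,2],97); T=Q[Q[:,2]>h-.008]
    s=least_squares(lambda c:np.hypot(T[:,0]-c[0],T[:,1]-c[1])-.064,[.5256,-.2147],loss="soft_l1",f_scale=.002)
    print(n,len(Q),len(T),"ztop",h.round(4),Q[:,2].max().round(4),s.x.round(4),np.median(abs(s.fun)).round(4))
o=get_obs();print(o["tcp_pos"],R.from_rotvec(o["orientation"]).as_matrix().round(3).tolist())
E
```

```text
side 1946 232 ztop 0.1271 0.1349 [ 0.5258 -0.215 ] 0.0013
scene 3609 534 ztop 0.1262 0.1287 [ 0.5243 -0.2151] 0.0014
w 11307 2433 ztop 0.1282 0.1303 [ 0.5239 -0.2144] 0.0014
[ 0.50490802 -0.15422024  0.1818444 ] [[-0.946, -0.322, 0.032], [-0.323, 0.941, -0.095], [0.0, -0.101, -0.995]]
```

View pics/w3.png

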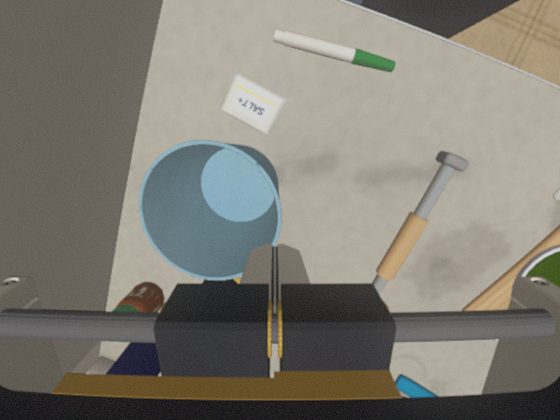

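The tub hasn't moved (rim at 0.128 m; finger line at column 275, beside the rim's right edge at 281). The pinch was too shallow, so I'll retry 8 mm deeper.

```bash
python3 - <<'E'
from h import *
open_gripper()
p,q=rim((.525,-.2148),.128,1.9,above=-.005)
print(servo_line(p,q,rate=.12,until_force=15), get_obs()["tcp_pos"]-p)
grab(35); o=get_obs(); print(o["width"],o["gripper_force"],o["ft_force"])
if o["gripper_force"]>5:
    servo_line(p+[0,0,.06],q,rate=.1)
wait(.2); o=get_obs(); print(o["width"],o["gripper_force"],o["ft_force"],o["time_s"])
E
```

```text
False [ 2.01129118e-04 -6.00798144e-05  5.34017025e-04]
0.00023473291592372082 0.0 [0.17325129 0.99379273 0.14295395]
0.0005661085528585444 0.0 [ 0.62207333 -0.36556205  0.1394497 ] 12.8583
```

```bash
python3 - <<'E'
from h import *
o=get_obs(); f,W=wrist()
T=np.eye(4);T[:3,:3]=R.from_rotvec(o["orientation"]).as_matrix();T[:3,3]=o["tcp_pos"]
C=T@np.array(f["tool_from_camera"]); print(np.array(f["tool_from_camera"]).round(3).tolist())
def px(p):
    c=np.linalg.inv(C)@np.append(p,1); s=np.array([c[0],-c[1]])/-c[2]; s=s*(1+f["k1"]*(s@s)); K=np.array(f["mtx"]); return (K[0,0]*s[0]+K[0,2]),(K[1,1]*s[1]+K[1,2])
im=f["image"][...,::-1].copy()
tip=T[:3,3]+T[:3,2]*.017
for p,c in((T[:3,3],(0,0,255)),(tip,(255,0,255))): cv2.circle(im,tuple(int(v) for v in px(p)),4,c,-1); print(px(p))
for a in np.arange(0,6.28,.1):
    cv2.circle(im,tuple(int(v) for v in px([.525+.065*np.cos(a),-.2148+.065*np.sin(a),.128])),1,(0,255,255),-1)
s=grab_frame("side")["image"][120:220,240:360][...,::-1]
im[0:0]=im[0:0]; out=np.zeros((420,800,3),np.uint8); out[:,:420]=im[:,100:520]; out[:316,421:800]=cv2.resize(s,(379,316)); cv2.imwrite("pics/dbg.png",out)
print(o["tcp_pos"],o["width"])
E
```

```text
[[0.0, 0.956, 0.295, 0.083], [1.0, -0.0, -0.001, 0.0], [-0.001, 0.295, -0.956, -0.188], [0.0, 0.0, 0.0, 1.0]]
(np.float64(273.7908001716713), np.float64(243.7736551209093))
(np.float64(273.8157625627583), np.float64(234.4653747152682))
[ 0.5046159  -0.15518436  0.1229888 ] 0.0005661085528585444
```

View pics/dbg.png

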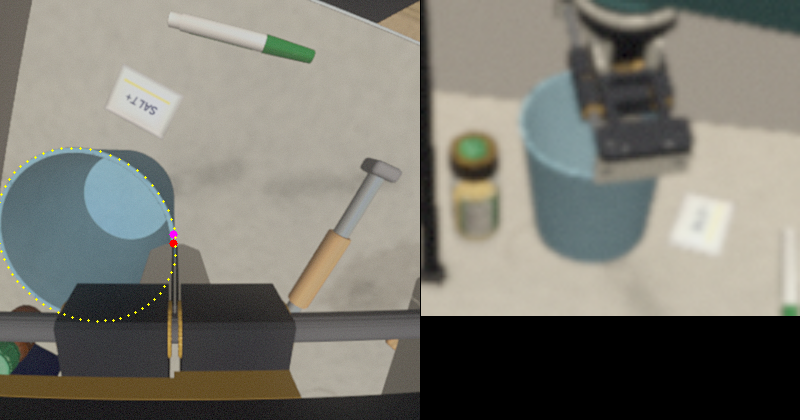

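```bash
python3 - <<'E'
from h import *
f=grab_frame("wrist"); P=cloud(f,np.array(f["tool_from_camera"]))
for c in (255,262,268,274,279,285,295):
    print(c,[(r,*(P[r,c]*1000).round(0)) for r in range(225,290,6)])
E
```

```text
255 [(225, np.float64(-31.0), np.float64(-21.0), np.float64(120.0)), (231, np.float64(-38.0), np.float64(-21.0), np.float64(121.0)), (237, np.float64(-38.0), np.float64(-20.0), np.float64(103.0)), (243, np.float64(-38.0), np.float64(-19.0), np.float64(87.0)), (249, np.float64(10.0), np.float64(-11.0), np.float64(-30.0)), (255, np.float64(10.0), np.float64(-10.0), np.float64(-39.0)), (261, np.float64(10.0), np.float64(-10.0), np.float64(-45.0)), (267, np.float64(10.0), np.float64(-10.0), np.float64(-52.0)), (273, np.float64(10.0), np.float64(-9.0), np.float64(-57.0)), (279, np.float64(10.0), np.float64(-9.0), np.float64(-63.0)), (285, np.float64(36.0), np.float64(-5.0), np.float64(-112.0))]
262 [(225, np.float64(-30.0), np.float64(-13.0), np.float64(119.0)), (231, np.float64(-30.0), np.float64(-12.0), np.float64(100.0)), (237, np.float64(-30.0), np.float64(-12.0), np.float64(83.0)), (243, np.float64(-29.0), np.float64(-11.0), np.float64(67.0)), (249, np.float64(10.0), np.float64(-7.0), np.float64(-30.0)), (255, np.float64(10.0), np.float64(-7.0), np.float64(-37.0)), (261, np.float64(1
[... 2988 characters left out ...]
(-112.0))]
295 [(225, np.float64(-30.0), np.float64(23.0), np.float64(120.0)), (231, np.float64(-39.0), np.float64(24.0), np.float64(122.0)), (237, np.float64(-46.0), np.float64(24.0), np.float64(122.0)), (243, np.float64(-53.0), np.float64(24.0), np.float64(122.0)), (249, np.float64(10.0), np.float64(12.0), np.float64(-31.0)), (255, np.float64(10.0), np.float64(12.0), np.float64(-39.0)), (261, np.float64(10.0), np.float64(11.0), np.float64(-45.0)), (267, np.float64(10.0), np.float64(11.0), np.float64(-51.0)), (273, np.float64(9.0), np.float64(11.0), np.float64(-57.0)), (279, np.float64(10.0), np.float64(10.0), np.float64(-63.0)), (285, np.float64(37.0), np.float64(6.0), np.float64(-113.0))]
```

The wrist depth shows the fingertips end at tool z ≈ −21 mm, not +17. The rim sits at −5 mm, so the fingers closed about 16 mm above it. I'll apply a 38 mm correction along the tool axis.

```bash
sed -i 's/u\*r-z\*above/u*r-z*(above-OFS)/; s/^CAD=/OFS=.038  # real finger frame lies this far behind the reported TCP\nCAD=/' h.py
python3 - <<'E'
from h import *
open_gripper()
p,q=rim((.525,-.2148),.128,1.9,above=-.001)
print(servo_line(p,q,rate=.1,until_force=12), get_obs()["tcp_pos"]-p)
grab(35); o=get_obs(); print(o["width"],o["gripper_force"],o["ft_force"])
if o["gripper_force"]>5:
    servo_line(p+[0,0,.08],q,rate=.12)
wait(.2); o=get_obs(); print(o["width"],o["gripper_force"],o["ft_force"],o["time_s"])
P=cloud(grab_frame("side")); Q=P.reshape(-1,3); Q=Q[(np.hypot(Q[:,0]-.5256,Q[:,1]+.2147)<.085)&(Q[:,2]>.02)&(Q[:,2]<.23)]
print(np.percentile(Q[:,2],[2,50,90]))
E
```

```text
False [-9.78869765e-05  6.02028741e-06 -1.58512706e-04]
0.004645665145544331 34.11321330611827 [ 1.11187637 -1.5311435   1.20643638]
0.004372936326854158 34.12690311179176 [ 0.49667781 -0.34818278 -1.88591619] 17.3167
[0.08210179 0.14620026 0.19656104]
```

```bash
python3 - <<'E'
from h import *
o=get_obs(); p0=np.array(o["tcp_pos"])
servo_line(p0+[0,0,.145],rate=.25)
a=YAW+np.pi/2
p,q=rim(CAD,.353,a,above=-.001)
servo_line(p,q,rate=.25)
o=get_obs(); print(o["width"],o["gripper_force"],o["ft_force"],o["time_s"])
p,q=rim(CAD,.24,a,above=-.001); servo_line(p,q,rate=.15)
P=cloud(f:=grab_frame("side")); save(f,"s4"); Q=P[(np.hypot(P[...,0]-.504,P[...,1]-.226)<.08)&(P[...,2]>.20)&(P[...,2]<.25)]
from scipy.optimize import least_squares
T=Q[(Q[:,2]>.22)]; T=T[(T[:,:2]-CAD)@[np.cos(a),np.sin(a)]<.03]
s=least_squares(lambda c:np.hypot(T[:,0]-c[0],T[:,1]-c[1])-.064,CAD,loss="soft_l1",f_scale=.002); print("tub",s.x,len(T),np.percentile(T[:,2],[50,97]))
cv2.imwrite("pics/s4c.png",cv2.resize(f["image"][200:380,160:400],(640,480))[...,::-1])
E
```

```text
0.004431618788974875 34.126329737227934 [-0.69022823  0.97566993 -0.66467493] 20.0083
tub [0.50425962 0.22957036] 218 [0.23378423 0.24111867]
```

View pics/s4c.png

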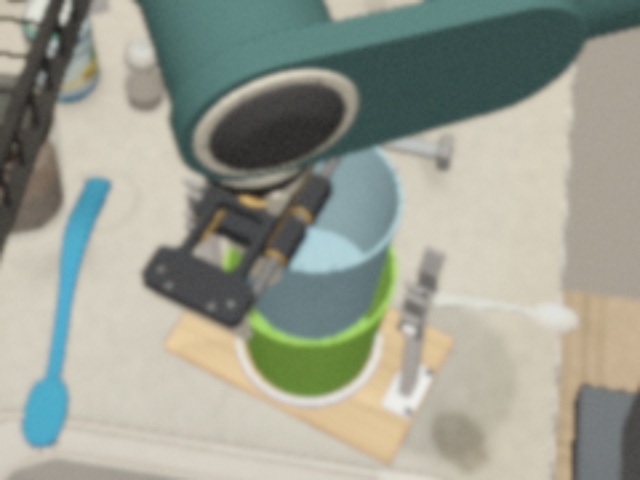

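The blue tub (about (330,240)) is upright, with its foot already inside the green tub (320,330) and about 4 mm off centre. I'll lower it, release, and back away.

```bash
python3 - <<'E'
from h import *
a=YAW+np.pi/2; c=CAD-[0,.002]
p,q=rim(c,.158,a,above=-.001)
print(servo_line(p,q,rate=.08,until_force=8)); o=get_obs(); print(o["tcp_pos"]-p,o["ft_force"])
open_gripper(); wait(.3)
o=get_obs(); z=R.from_rotvec(o["orientation"]).as_matrix()[:,2]; p1=np.array(o["tcp_pos"])
servo_line(p1-z*.06,rate=.15)
servo_line(p1-z*.06+[0,0,.10],rate=.25)
m=down(a); up=np.array([.47,.10,.30+.03])
servo_line(up,m,rate=.3)
from scipy.optimize import least_squares
for cam in("side","scene"):
    f=grab_frame(cam); save(f,"n_"+cam); P=cloud(f).reshape(-1,3)
    Q=P[(np.hypot(P[:,0]-.504,P[:,1]-.226)<.08)&(P[:,2]>.11)&(P[:,2]<.17)]
    T=Q[Q[:,2]>.142]
    if len(T)<20: print(len(T));continue
    s=least_squares(lambda c:np.hypot(T[:,0]-c[0],T[:,1]-c[1])-.064,CAD,loss="soft_l1",f_scale=.002)
    A=np.c_[T[:,:2]-CAD,np.ones(len(T))]; pl=np.linalg.lstsq(A,T[:,2],rcond=None)[0]
    print(cam,"small rim",s.x.round(4),len(T),np.percentile(T[:,2],[50,97]).round(4),"tilt",pl.round(3))
f,W=wrist(); save(f,"w5"); np.save("w5",W)
Q=W.reshape(-1,3); T=Q[(np.hypot(Q[:,0]-.504,Q[:,1]-.226)<.08)&(Q[:,2]>.142)&(Q[:,2]<.17)]
if len(T)>20:
    s=least_squares(lambda c:np.hypot(T[:,0]-c[0],T[:,1]-c[1])-.064,CAD,loss="soft_l1",f_scale=.002); print("w",s.x,len(T),np.percentile(T[:,2],[50,97]))
B=Q[(Q[:,0]>.36)&(Q[:,0]<.7)&(abs(Q[:,1])<.05)&(Q[:,2]>.009)&(Q[:,2]<.04)]
print("bar",cv2.fitLine(B[:,:2].astype(np.float32),cv2.DIST_HUBER,0,.01,.01).ravel(),B.min(0),B.max(0)); print(get_obs()["time_s"])
im=np.hstack([f["image"],np.zeros((420,240,3),np.uint8)]); im[:240,560:]=cv2.resize(cv2.imread("pics/n_side.png")[240:380,210:350][...,::-1],(240,240)); cv2.imwrite("pics/n.png",im[...,::-1])
E
```

```text
False
[0.00023458 0.0001238  0.000571  ] [ 0.43057125 -0.20165528 -0.43222165]
side small rim [0.5036 0.2273] 459 [0.1492 0.1531] tilt [0.005 0.009 0.149]
scene small rim [0.5022 0.2261] 406 [0.1467 0.1506] tilt [ 0.002 -0.003  0.147]
w [0.50135032 0.22610875] 1299 [0.14953834 0.1516311 ]
bar [ 0.99824375 -0.05924075  0.5350613   0.00605431] [ 0.40097569 -0.02870195  0.00908317] [0.69937673 0.02565567 0.03987881]
25.925
```

View pics/n.png

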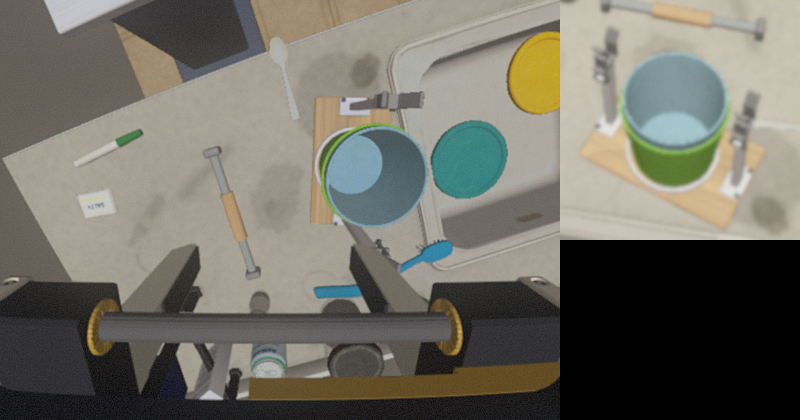

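The blue tub is nested and level (rim at z 0.150, centred within 3 mm) and the bar is still at (232,215). Next is the bar.

```bash
python3 - <<'E'
from h import *
q=down(-.06+np.pi/2); p=np.array([.5265,.006,-.015])
move_to(p+[0,0,.13],q)
print(servo_line(p,q,rate=.1,until_force=8),get_obs()["tcp_pos"]-p)
grab(60); o=get_obs(); print(o["width"],o["gripper_force"]); h=o["tcp_pos"][2]
servo_line(p+[0,0,.26],q,rate=.25); 
a=YAW+np.pi/2
servo_line(np.array([*CAD,.24]),down(a),rate=.25)
o=get_obs(); print(o["width"],o["gripper_force"],o["time_s"],"grasp z",h)
u=np.array([np.cos(YAW),np.sin(YAW)]); v=np.array([-u[1],u[0]])
for cam in("side","scene"):
    f=grab_frame(cam); save(f,"b_"+cam); P=cloud(f).reshape(-1,3)
    L=np.c_[(P[:,:2]-CAD)@u,(P[:,:2]-CAD)@v,P[:,2]]
    B=L[(abs(L[:,1])<.035)&(abs(L[:,0])<.15)&(L[:,2]>.235)&(L[:,2]<.30)&(abs(L[:,0])>.055)]
    rod=B[abs(B[:,0])<.105]; print(cam,len(B),"x",B[:,0].min().round(4),B[:,0].max().round(4),"rod fit y",np.polyfit(rod[:,0],rod[:,1],1).round(4),"z",np.polyfit(rod[:,0],rod[:,2],1).round(4))
cv2.imwrite("pics/b.png",np.hstack([cv2.resize(cv2.imread("pics/b_side.png")[180:380,180:380],(400,400)),cv2.resize(cv2.imread("pics/b_scene.png")[130:300,90:260],(400,400))]))
E
```

```text
False [3.90888955e-04 7.12987176e-06 6.51243240e-04]
0.02263127239376868 59.99900758266449
0.0227912605259022 59.998231530189514 31.6667 grasp z -0.015017334595134949
side 643 x -0.124 0.1251 rod fit y [0.0014 0.0022] z [-0.0005  0.2741]
scene 612 x -0.1276 0.1249 rod fit y [-0.0064 -0.0055] z [-0.0027  0.2706]
```

View pics/b.png

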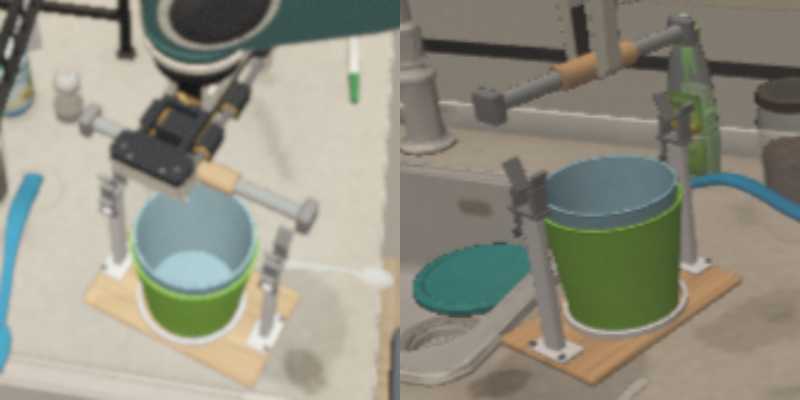

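The bar is held level and centred over both clips (ends at ±125 mm, tilt under 3 mrad), so I'll press it home.

```bash
cat > chk.py <<'E'
from h import *
u=np.array([np.cos(YAW),np.sin(YAW)]); v=np.array([-u[1],u[0]])
def bar(tag):
    for cam in("side","scene"):
        f=grab_frame(cam); save(f,tag+cam); P=cloud(f).reshape(-1,3)
        L=np.c_[(P[:,:2]-CAD)@u,(P[:,:2]-CAD)@v,P[:,2]]
        B=L[(abs(L[:,1])<.02)&(L[:,2]>.15)&(L[:,2]<.23)]
        e=[B[(s*B[:,0]>.110)&(s*B[:,0]<.13)] for s in(-1,1)]; r=B[(abs(B[:,0])>.05)&(abs(B[:,0])<.082)]
        print(cam,"block top z",[np.percentile(k[:,2],90).round(4) if len(k) else None for k in e],"rod y,z top",r[:,1].mean().round(4) if len(r) else None,[np.percentile(r[s*r[:,0]>0,2],90).round(4) if (s*r[:,0]>0).any() else None for s in(-1,1)])
E
python3 - <<'E'
from chk import *
q=down(YAW+np.pi/2)
servo_line(np.array([*CAD,.176]),q,rate=.15,until_force=15); o=get_obs(); print(o["tcp_pos"],o["ft_force"])
r=servo_line(np.array([*CAD,.1415]),q,rate=.05,until_force=35); o=get_obs()
print(r,o["tcp_pos"],o["ft_force"],o["width"],o["time_s"])
bar("p1")
E
```

```text
[0.50426423 0.22565095 0.1767945 ] [-0.19959324  0.23101833 -1.53455196]
False [0.50393469 0.22589912 0.14230143] [-5.38617158 -3.89763234 10.2138792 ] 0.02294749374767277 33.1833
side block top z [np.float64(0.1863), np.float64(0.1861)] rod y,z top 0.0025 [np.float64(0.1805), np.float64(0.1807)]
scene block top z [np.float64(0.1844), np.float64(0.1835)] rod y,z top -0.0048 [np.float64(0.1785), np.float64(0.1785)]
```

```bash
python3 - <<'E'
from chk import *
open_gripper(); wait(.2)
q=down(YAW+np.pi/2)
servo_line(np.array([*CAD,.26]),q,rate=.15)
servo_line(np.array([.42,.10,.30]),q,rate=.3); wait(.3)
bar("p2"); 
a=cv2.resize(cv2.imread("pics/p2side.png")[220:380,190:350],(400,400)); b=cv2.resize(cv2.imread("pics/p2scene.png")[160:300,110:250],(400,400)); cv2.imwrite("pics/p2.png",np.hstack([a,b]))
f=grab_frame("side");P=cloud(f).reshape(-1,3);Q=P[(np.hypot(*(P[:,:2]-CAD).T)<.08)&(P[:,2]>.142)&(P[:,2]<.158)]
print(np.percentile(Q[:,2],[50,97]),get_obs()["time_s"],get_obs()["ft_force"])
E
```

```text
side block top z [np.float64(0.1873), np.float64(0.1868)] rod y,z top 0.0034 [np.float64(0.18), np.float64(0.1805)]
scene block top z [np.float64(0.1841), np.float64(0.1833)] rod y,z top -0.005 [np.float64(0.1786), np.float64(0.1783)]
[0.14904097 0.15309685] 36.75 [-0.62687597  0.49414015  0.4325144 ]
```

View pics/p2.png

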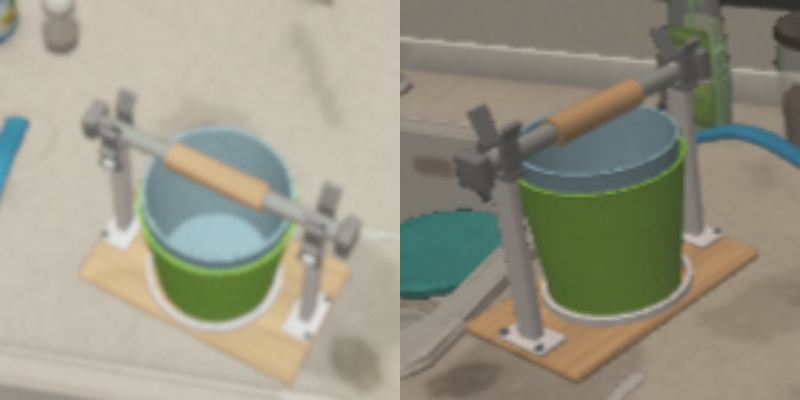

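The bar sits down in both clips (left picture (110,130) and (325,230)), with the tubs nested and upright and the arm clear. I'll hand it in.

```bash
python3 -c "
from bench import *
print(close_job())"
```

```text
the job is handed in; nothing more can be done
None
```

I handed the job in at about 37 s: the small tub is nested upright in the large one, the bar sits level at seated height in both clips, and the arm is clear. Jaw closure was judged only from the pictures, bystander positions were not re-measured at the end, and no verdict came back.

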